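# Run the macro camera up to its stop and photograph the fossil

### The arm

A 6-joint arm with a two-finger parallel gripper is mounted at the origin on a cart in front of the work surface, level with it; the furniture and walls round the work are solid. World frame = base frame: x ahead of the robot, y to its left, z up, the work surface at z = 0. Lengths are in m, angles in degrees, forces in N, time in s.
With the tool pointing down it reaches from about 0.25 to 0.8 m from the base axis. Payload 8.5 kg.
Tool frame: the origin (TCP) lies midway between the tips of the shut fingers; the grasp point (between the pads) lies 19 mm behind it; z points along the fingers, y is the line along which they close (so a half turn about z gives the same grasp; the last joint's range is limited). The gripper opens to 85 mm and grips with 20 to 120 N. Pads are 22 mm wide; open, the fingers measure 114 mm over their backs; the gripper's body (76 mm by 85 mm) begins 54 mm behind the grasp point. The pads swing forward as they close: fully open they stand 13 mm farther back than shut.
Start: joints at [-75.344, 13.648, -0.773, 75.585, 0, 90], TCP at [0.133, -0.508, 0.199] pointing down, gripper open.
Joint ranges: [-152.45, 152.45], [-59.26, 108.67], [-65.41, 83.53], [-104.44, 129.93], [-82.83, 76.93], [-180, 180]. Speed limits (degrees/s): [127.2, 127.2, 159.86, 180, 180, 180].

### API

Orientations are given as a 3x3 rotation matrix whose columns are the frame's x, y, z axes.
In Python, from cell import arm gives the robot as it stands. The module is installed in compiled form; this text tells all that it offers.
- The arm moves only by the shell command python3 -m pendant 'ROWS' [FORCE]. ROWS is JSON, a list of rows, each a list of 7 numbers: the shift along the tool's x, y, z in mm, then the turn, a rotation vector about the tool's x, y, z in rad, then the finger opening in mm, from 0 to 85.4. In form: [[tx, ty, tz, rx, ry, rz, hand], ...]. A call has exactly 5 rows; each row is the pose to reach, as a shift and turn from the pose commanded when the call began, along the tool's axes at that moment; what a row does not reach only later rows make up. A row lasts 1/8 s, in which the tool goes at most 62.5 mm and 10.7 degrees, less where a joint would pass 70% of its speed; a pose out of reach is approached as far as the arm can. A call with a gripper value outside its range is refused whole. The fingers move at their own pace and stop on an object; FORCE is the grip in N (left out, the last holds). Time passes only in rows, so rows that repeat a pose let the fingers close, or fill a call up. It gives the time, the measured TCP pose, the force, the opening and the grip force at its end, in the units of the state.
- arm.get_state(): the state, without advancing time (a new reading comes with each control period).
- arm.get_image(name): name is "side" or "top"; returns the picture (420x560x3 uint8, red, green, blue); there is no depth.
- arm.camera_model(name): a dict with "fx", "fy", "cx", "cy" (pixels), "cam_to_world" (4x4, takes a point from camera to world coordinates). Camera axes: x right, y down, z forward; pixel columns grow to the right and rows downward; lengths in m; the calibration is good to about 2 mm. A picture is of the moment at which its call begins. camera_model takes no time and is no camera call.
- arm.close_job(): hands the job in; it is judged then, once.
Trained networks look in the newest picture that a camera, given by its name, has taken for a name from the list of things; names that differ only in an ending like _2 or _b are one class to them, and where a whole thing is asked for, a point or a joint stands for the part that bears it (a point fixed in the world has none). Each returns a list of dicts, best first, with "score" (0 to 1); they miss things now and then, are a little off and sometimes report something else, mostly with a low value. They report only what shows in the picture. A call takes as long as a camera call.
- arm.find_in(camera, query): "at" ([x, y, z] in m, in world coordinates, good to about 4 mm: the middle of the surface that is visible of it).
- arm.regions_of(camera, query): "mask" (420x560 bool, what is visible of it).
The state is a dict: "time": time; "joint_positions": joint angles; "qd": joint speeds; "joint_efforts": joint torques, N m; "tool_pos": TCP position; "orientation": TCP orientation; "contact_force": force on the tool from outside, world axes, zero at the start; "wrist_torque": the same for the moment, N m; "finger_gap": opening from 0.0 (shut) to 1.0 (fully open); "grasp_force": force on a finger pad.
Only numpy, scipy, OpenCV 4.12 (cv2) and the standard library are available. Lean on these libraries where they do the work, as an engineer would, in place of code of your own. Each camera call takes 0.05 s, during which the arm holds its last target. There are 200 camera calls.

### The job

Photograph the fossil on the macro rail: press down the rubber brake pad in the middle of the camera's carriage and, keeping it pressed, push the carriage along the rail until it rests against the marked stop collar, then let the pad spring back up so that the brake holds it there. Then press the shutter button on top of the camera fully down and let go. Never drag the carriage with its brake on, and do not press the shutter early; grasp nothing, and leave the fossil and the small things standing beside the rail where they are.

Things in the scene. Friction and masses are not known exactly. Their poses are not given: they have to be found in the camera images.
- rail: fixed aluminium I-section rail, 405 mm long, 44 mm wide, top 36 mm above the desk, on two black feet. Origin at desk level on its centre line, under the rail; its x axis runs along the rail from the camera's end towards the stop collar and the fossil, z up. Its -y side, with the scale, faces the robot.
- carriage (a joint): position of the grey camera carriage along the rail (m), grows towards the stop collar (rail's +x). The 147 x 62 mm plate slides easily (about 1 N) while the brake pad is pressed, and is held by about 10 N of brake friction while the pad is up. The camera stands on the front half of the plate, the brake pad lies behind it.
- brake_pad (a joint): how far the brake pad is pressed (m): 0 up with brake on, 0.005 at its lower stop. The spring gives 9 N at the start of the travel, when the brake lets go, and 12 N at the bottom; the brake is surely free from 0.001 on. It springs up by itself.
- brake_top (a point): centre of the top face of the brake pad: a flat ribbed black rubber pad, 64 mm along the rail and 34 mm wide, 58 mm above the desk when up. At each end along the rail a lip stands 9 mm above the face (52 mm clear between the lips), open at the sides; a fingertip placed between the lips presses the pad and drags the carriage along by friction, or by the lip that it meets. The camera's back stands 50 mm ahead of this centre and its top 42 mm above it. Axes as the rail's.
- carriage_face (a point): centre of the front end face of the carriage plate, 104 mm ahead of the centre of the brake pad, 42 mm above the desk; it meets the stop collar. The lens overhangs it by 5 mm. Axes as the rail's.
- stop_face (a point): centre of the rubber buffer face of the stop collar, 42 mm above the desk: a 66 mm wide, 14 mm thick aluminium block clamped across the rail with a black thumb screw on its -y side and an index line across its top. The carriage's front face comes to rest against this point. The collar stands fast and is not moved. Axes as the rail's.
- shutter (a joint): how far the shutter button is pressed (m): 0 up, 0.004 fully down; 1.5 N at the start and 3.5 N fully down, springs back.
- shutter_top (a point): centre of the top of the shutter button: a bright steel button of 15 mm diameter on the camera's top, on the -y side, 106 mm above the desk; it stands 7 mm above the camera's top and goes down 4 mm. Moves with the carriage: 66 mm ahead of the brake pad's centre and 32 mm to its -y side. Axes as the rail's.
- fossil: pale rock, 34 x 44 x 35 mm, loose on the round specimen table (60 mm across, top 60 mm above the desk) on the rail beyond the stop collar. Origin under its centre. To be left alone.
- loupe: folding loupe, 40 x 24 x 14 mm, loose on the desk on the far (+y) side of the rail. Bystander.
- vial: glass vial with black cap, 24 mm diameter, 56 mm high, loose on the far (+y) side of the rail. Bystander.
- dropper: white dropper bottle, 29 mm diameter, 69 mm high, loose on the far (+y) side of the rail. Bystander.
- steel_tweezers: steel tweezers, 121 mm long, lying on the desk on the near (-y) side of the rail by the fossil's end. Bystander.

How it is judged:
By the outcome, as a careful person would: the job done as asked, in the order asked, and still so for the second after the job is handed in, with the robot touching nothing.
It also fails if it takes over 48 s, if anything falls off the work surface, if the arm or the gripper's body presses on something with over 40 N, if the wrist force passes 120 N, or if a joint passes its speed limit or range.

## Working session

There is one attempt and no reset: what is moved stays moved. The work goes in short steps, Python scripts to look and compute and a shell command to move; the robot and the scene stay as the last step left them, time stands still between calls to the robot, and variables do not carry over. Pictures are saved under pics/ and viewed, at most 12 in all, crops included, and the job is handed in when it is done.

```bash
mkdir -p pics
cat > h.py <<'E'
import numpy as np, cv2
from cell import arm
def proj(c,p):
    m=arm.camera_model(c);T=np.linalg.inv(np.array(m["cam_to_world"]));q=T[:3,:3]@np.array(p)+T[:3,3]
    return np.array([m["fx"]*q[0]/q[2]+m["cx"],m["fy"]*q[1]/q[2]+m["cy"]])
def onz(c,u,v,z):
    m=arm.camera_model(c);T=np.array(m["cam_to_world"]);d=T[:3,:3]@np.array([(u-m["cx"])/m["fx"],(v-m["cy"])/m["fy"],1]);o=T[:3,3]
    return o+d*(z-o[2])/d[2]
def save(c,n):
    im=np.array(arm.get_image(c));cv2.imwrite(f"pics/{n}.png",im[:,:,::-1]);return im
E
python3 - <<'E'
from h import *
np.set_printoptions(precision=4,suppress=True)
for c in("top","side"):
    save(c,c+"0"); print(c,np.array(arm.camera_model(c)["cam_to_world"])[:3,3])
    for q in("rail","brake_top","shutter_top","stop_face","carriage_face","fossil","carriage"):
        for r in arm.find_in(c,q)[:2]: print(q,round(r["score"],2),np.array(r["at"]))
s=arm.get_state();print(s["time"],s["tool_pos"],s["orientation"],s["finger_gap"])
E
```

```text
top [ 0.3888 -0.3914  0.9391]
rail 0.75 [ 0.5128 -0.3241  0.0475]
brake_top 0.73 [ 0.5005 -0.2312  0.0614]
stop_face 0.55 [ 0.5264 -0.4716  0.0476]
carriage_face 0.6 [ 0.5028 -0.2767  0.0675]
fossil 0.76 [ 0.5339 -0.5331  0.0939]
fossil 0.23 [ 0.5037 -0.2329  0.0595]
carriage 0.6 [ 0.504  -0.2817  0.0665]
carriage 0.42 [ 0.5264 -0.4751  0.0495]
side [ 0.1836 -1.0137  0.5477]
rail 0.87 [ 0.5128 -0.3466  0.0391]
brake_top 0.5 [ 0.4952 -0.2085  0.0599]
stop_face 0.57 [ 0.5147 -0.4766  0.0456]
carriage_face 0.69 [ 0.4962 -0.3157  0.0723]
fossil 0.97 [ 0.5298 -0.5443  0.084 ]
carriage 0.7 [ 0.4953 -0.3119  0.0736]
0.8 [ 0.1328 -0.5079  0.1987] [[ 0.9675  0.253  -0.    ]
 [ 0.253  -0.9675  0.    ]
 [-0.     -0.     -1.    ]] 0.9954273539939695
```

View pics/top0.png

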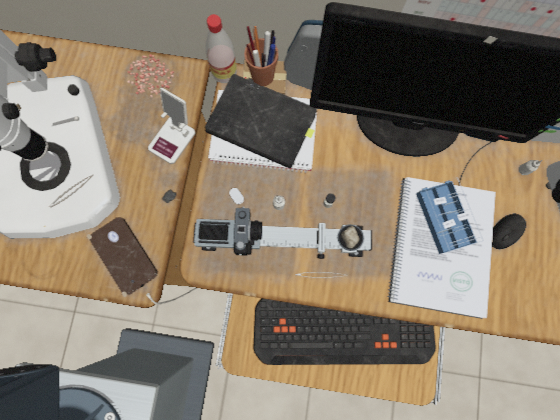

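View pics/side0.png

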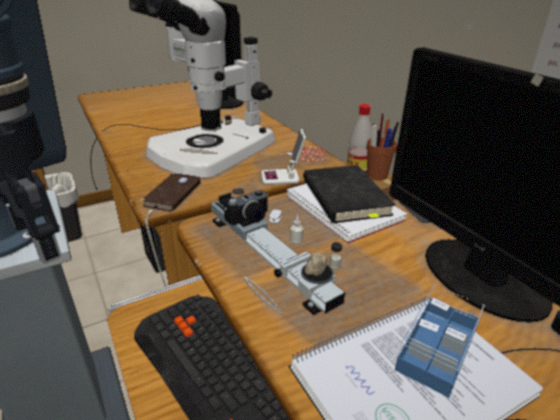

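The top view shows the rail running right from about (195,232) to (371,240). The pad is near (213,231), the camera near (243,232), the collar near (322,238) and the fossil near (351,237). I'll enlarge the rail region to get finer pixels.

Run:
```python
from h import *
np.set_printoptions(precision=4,suppress=True)
im=cv2.imread("pics/top0.png")[205:265,185:385]
cv2.imwrite("pics/crop0.png",cv2.resize(im,None,fx=4,fy=4,interpolation=cv2.INTER_CUBIC))
for q in("rail","brake_pad","shutter","stop_face"):
    for r in arm.regions_of("top",q)[:1]:
        m=r["mask"].astype(np.uint8);v,u=np.nonzero(m);rc=cv2.minAreaRect(np.c_[u,v].astype(np.float32));print(q,r["score"],rc,u.min(),u.max(),v.min(),v.max())
```

```text
rail 0.95 ((283.12640380859375, 231.23265075683594), (178.26870727539062, 47.16678237915039), 0.9963478446006775) 194 372 207 256
brake_pad 0.63 ((213.5, 231.5), (15.0, 29.0), 90.0) 199 228 224 239
stop_face 0.77 ((321.0, 240.5), (35.0, 8.0), 90.0) 317 325 223 258
```

View pics/crop0.png

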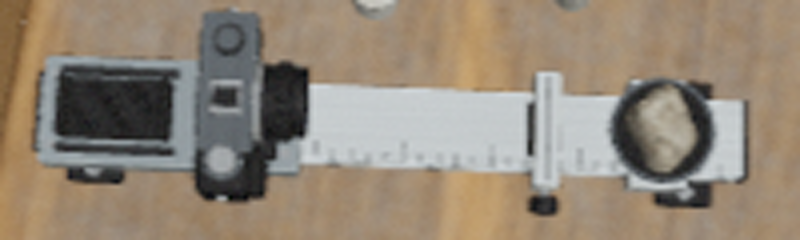

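Crop: pad spans (57..172, 80..138), shutter button is at (221,161), the buffer face at x≈528, and the rail's right end at (746,100..180).

Run:
```python
from h import *
np.set_printoptions(precision=4,suppress=True)
g=lambda u,v,z:onz("top",185+u/4-.4,205+v/4-.4,z)
# rail edge lines: far edge (310,84)-(528,92), near edge (310,162)-(528,174) at z=.036
a=(g(310,84,.036)+g(310,162,.036))/2;b=(g(745,98,.036)+g(745,181,.036))/2
d=b-a;print("rail dir",d/np.linalg.norm(d),np.degrees(np.arctan2(d[1],d[0])))
e=g(745,98,.036)-g(310,84,.036);print("edge ang",np.degrees(np.arctan2(e[1],e[0])))
pad=g(115,106,.058);sh=g(221,161,.106);st=g(528,131,.042);fr=g(299,165,.045)
print("pad",pad,"sh",sh,"stop",st,"front",fr)
print("pad ends",g(57,104,.058),g(172,108,.058))
x=d/np.linalg.norm(d);y=np.array([-x[1],x[0],0])
for n,p in(("pad",pad),("sh",sh),("stop",st),("front",fr),("railend",b)): print(n,(p-pad)@x,(p-pad)@y)
# pad via shutter and rail midline
print("pad from sh",sh-.066*x+.032*y)
R=np.array(arm.get_state()["orientation"])
print("R",R);
```

```text
rail dir [ 0.1155 -0.9933  0.    ] -83.36560738876939
edge ang -83.04147933252666
pad [ 0.5026 -0.2306  0.058 ] sh [ 0.4762 -0.2997  0.106 ] stop [ 0.5265 -0.462   0.042 ] front [ 0.4871 -0.3368  0.045 ]
pad ends [ 0.4987 -0.1984  0.058 ] [ 0.5064 -0.2623  0.058 ]
pad 0.0 0.0
sh 0.06562075134978204 -0.03418759417659543
stop 0.23261868074658096 -0.0029782522155391926
front 0.10371877470973023 -0.02763714698008954
railend 0.35724227803623104 -0.002154592450628383
pad from sh [ 0.5004 -0.2305  0.106 ]
R [[ 0.9675  0.253  -0.    ]
 [ 0.253  -0.9675  0.0001]
 [-0.     -0.0001 -1.    ]]
```

Points agree: shutter offset (66, −34), front 104 ahead, carriage travel ≈ 129 mm, rail direction ≈ −83.3°. I'll shut the fingers and move towards a point above the pad, turning so that the tool's x lies along the rail (the finger's narrow side).

```bash
cat >> h.py <<'E'
def rel(p,yaw=96.7):
    s=arm.get_state();R=np.array(s["orientation"]);P=np.array(s["tool_pos"])
    a=np.radians(yaw);Rt=np.array([[np.cos(a),np.sin(a),0],[np.sin(a),-np.cos(a),0],[0,0,-1]])
    print("t",round(s["time"],2),"pos",P.round(4),"F",np.round(s["contact_force"],2),"gap",round(s["finger_gap"],3),"q",np.round(s["joint_positions"],1))
    print("shift mm",(R.T@(np.array(p)-P)*1e3).round(1),"rotvec",cv2.Rodrigues(R.T@Rt)[0].ravel().round(3))
E
python3 -m pendant '[[47,-19,0,0,0,-0.16,0],[94,-38,0,0,0,-0.32,0],[141,-57,0,0,0,-0.48,0],[188,-76,0,0,0,-0.64,0],[235,-95,0,0,0,-0.80,0]]' 40
python3 -c "
from h import *
rel([.5015,-.2306,.11])"
```

```text
time: 1.62
tool_pos: [0.3373, -0.3555, 0.1988]
orientation: [[0.488, 0.873, 0.0], [0.873, -0.488, -0.0], [-0.0, 0.0, -1.0]]
contact_force: [-0.1, -0.9, 0.4]
finger_gap: -0.002
grasp_force: 0.0
t 1.62 pos [ 0.3373 -0.3555  0.1988] F [-0.07 -0.94  0.39] gap -0.002 q [-46.5  10.2  -5.3  74.5   0.   72.7]
shift mm [189.1  82.3  88.9] rotvec [ 0.     0.    -0.627]
```

```bash
python3 -m pendant '[[48,21,0,0,0,-0.16,0],[96,42,0,0,0,-0.32,0],[144,62,0,0,0,-0.48,0],[189,82,20,0,0,-0.627,0],[189,82,60,0,0,-0.627,0]]'
python3 - <<'E'
from h import *
save("top","top1");save("side","side1")
rel([.5015,-.2306,.062])
for c in("top","side"):
  u,v=proj(c,arm.get_state()["tool_pos"]);print(c,u,v)
a=cv2.imread("pics/top1.png")[195:265,185:285];b=cv2.imread("pics/side1.png")[140:260,190:290]
cv2.imwrite("pics/c1.png",np.vstack([cv2.resize(a,(500,350)),]) )
cv2.imwrite("pics/c1.png",np.hstack([cv2.resize(a,(420,294),interpolation=2),cv2.resize(b,(245,294),interpolation=2)]))
E
```

```text
time: 2.25
tool_pos: [0.5043, -0.2308, 0.1389]
orientation: [[-0.118, 0.993, 0.004], [0.993, 0.118, -0.001], [-0.001, 0.004, -1.0]]
contact_force: [-0.2, 0.5, -0.8]
finger_gap: -0.001
grasp_force: 0.0
t 2.35 pos [ 0.4988 -0.2306  0.1351] F [-0.09 -0.55 -0.59] gap 0.001 q [-24.8  18.   -4.2  68.2   0.   58.7]
shift mm [-0.6  3.1 73. ] rotvec [-0.006 -0.004 -0.003]
top 207.11937189511585 227.10382897875473
side 226.83961800840495 172.46462279044067
```

View pics/c1.png

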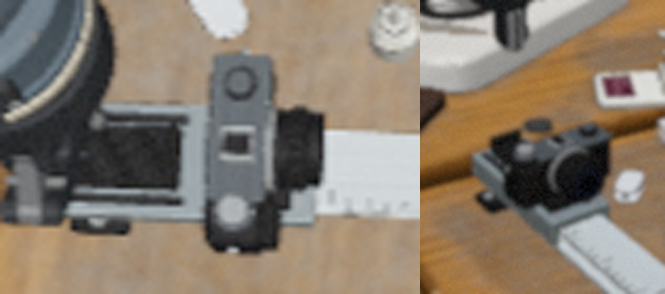

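The left half shows the gripper over the pad. On the right the fingertip ends at about (515,45), higher than its projection of (510,80), so I'll check this at larger scale next to the earlier picture.

Run:
```python
from h import *
t=arm.get_image("side");cv2.imwrite("pics/side2.png",np.array(t)[:,:,::-1])
rel([.5015,-.2306,.062])
o=[]
for n in("side0","side2"):
  a=cv2.resize(cv2.imread(f"pics/{n}.png")[120:240,190:270],None,fx=4.9,fy=4.9,interpolation=2)
  for p,col in((arm.get_state()["tool_pos"],(0,0,255)),([.5015,-.2306,.058],(0,255,0)),([.4762,-.2997,.106],(255,0,0))):
    u,v=proj("side",p);cv2.circle(a,(int((u-190+.5)*4.9),int((v-120+.5)*4.9)),4,col,1)
  o.append(a)
cv2.imwrite("pics/c2.png",np.hstack(o))
```

```text
t 2.4 pos [ 0.4993 -0.2315  0.1374] F [-0.26 -0.06 -0.6 ] gap -0.001 q [-24.9  17.8  -4.   68.4  -0.   58.7]
shift mm [ 0.5  2.5 75.3] rotvec [-0.004 -0.002 -0.005]
```

View pics/c2.png

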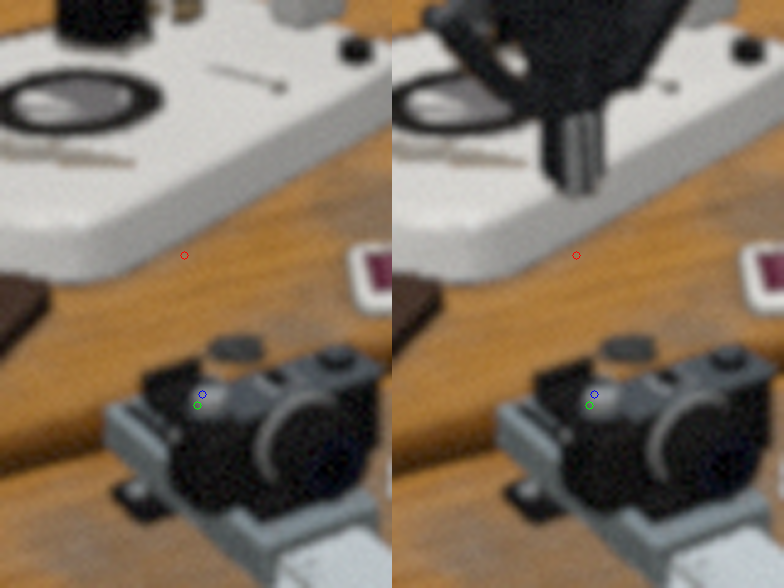

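The visible tip, near (577,195), is about 12 px above the reported TCP at (577,256), i.e. the tip looks roughly 28 mm higher than reported. I'll descend gently and let the contact force settle the height. I'm aiming 6 mm behind the pad's centre to leave room to the camera.

```bash
python3 -m pendant '[[6,2.5,18,0,0,0,0],[6,2.5,36,0,0,0,0],[6,2.5,52,0,0,0,0],[6,2.5,64,0,0,0,0],[6,2.5,70,0,0,0,0]]'
python3 - <<'E'
from h import *
a=cv2.resize(save("side","side3")[120:240,190:270,::-1],None,fx=4.9,fy=4.9,interpolation=2)
b=cv2.resize(save("top","top3")[200:260,190:270,::-1],None,fx=4.9,fy=4.9,interpolation=2);b=np.vstack([b,b*0])
p=arm.get_state()["tool_pos"];u,v=proj("side",p);cv2.circle(a,(int((u-190+.5)*4.9),int((v-120+.5)*4.9)),4,(0,0,255),1)
cv2.imwrite("pics/c3.png",np.hstack([a,b]));rel([.5008,-.2246,.055])
E
```

```text
time: 3.02
tool_pos: [0.5025, -0.2267, 0.0692]
orientation: [[-0.111, 0.994, 0.001], [0.994, 0.111, -0.0], [-0.0, 0.001, -1.0]]
contact_force: [-0.8, 0.6, 0.7]
finger_gap: 0.001
grasp_force: 0.0
t 3.12 pos [ 0.5023 -0.2264  0.0688] F [-0.02 -0.02  0.42] gap -0.002 q [-24.3  20.4 -10.9  58.7   0.   59.3]
shift mm [ 1.9 -1.3 13.8] rotvec [-0.    -0.    -0.005]
```

View pics/c3.png

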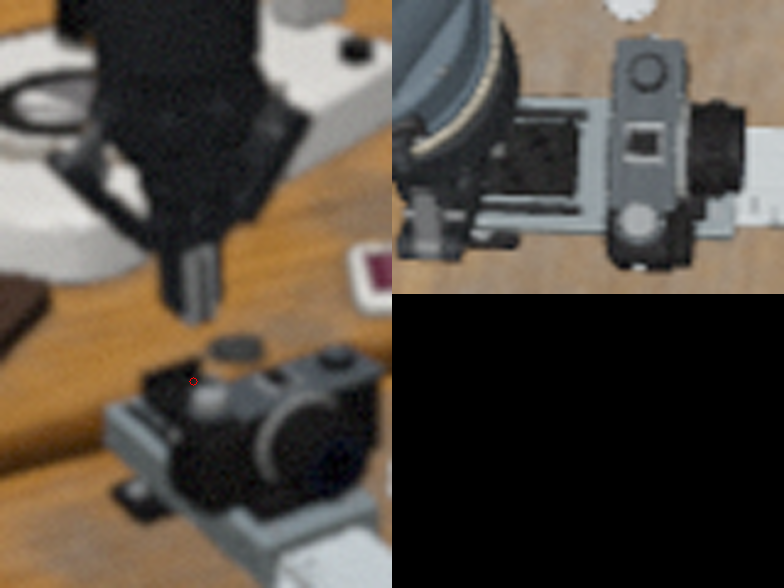

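The same 12 px offset remains, with the tip at about (198,322). The tip is either really higher or displaced sideways, so I'll triangulate the knuckle visible in both views.

Run:
```python
from h import *
def ray(c,u,v):
    a=onz(c,u,v,0);b=onz(c,u,v,.2);return a,(b-a)/np.linalg.norm(b-a)
def tri(t,s):
    A=np.zeros((3,3));B=np.zeros(3)
    r=[ray("top",*t),ray("side",*s)]
    for o,d in r:
        M=np.eye(3)-np.outer(d,d);A+=M;B+=M@o
    x=np.linalg.solve(A,B);return x.round(4),[round(float(np.linalg.norm((np.eye(3)-np.outer(d,d))@(x-o))),4) for o,d in r]
print(tri((196.7,243.9),(205.3,152.7)))
print("shutter check",tri((240.2,245.2),(190+209/4.9,120+398/4.9)))
u,v=190+198/4.9,120+322/4.9
for z in(.07,.08,.09,.095,.1):print(z,onz("side",u,v,z).round(4))
s=arm.get_state();print(s["tool_pos"])
```

```text
(array([ 0.4555, -0.2278,  0.1903]), [0.0013, 0.0013])
shutter check (array([ 0.4777, -0.3009,  0.1029]), [0.0019, 0.0019])
0.07 [ 0.5272 -0.1777  0.07  ]
0.08 [ 0.52   -0.1952  0.08  ]
0.09 [ 0.5128 -0.2127  0.09  ]
0.095 [ 0.5092 -0.2215  0.095 ]
0.1 [ 0.5057 -0.2302  0.1   ]
[ 0.50226848 -0.22639262  0.06880629]
```

The knuckle lies directly over the target, so the tip is laterally right but ~28 mm higher than reported. I'll descend stepwise, watching the force.

```bash
python3 -m pendant '[[1.9,-1.3,4,0,0,0,0],[1.9,-1.3,7,0,0,0,0],[1.9,-1.3,9.5,0,0,0,0],[1.9,-1.3,12,0,0,0,0],[1.9,-1.3,12,0,0,0,0]]'
python3 -c "
from h import *
rel([.5008,-.2246,.030])"
```

```text
time: 3.75
tool_pos: [0.5008, -0.2243, 0.0565]
orientation: [[-0.112, 0.994, -0.0], [0.994, 0.112, 0.0], [0.0, -0.0, -1.0]]
contact_force: [0.1, 0.9, -0.2]
finger_gap: 0.0
grasp_force: 0.0
t 3.75 pos [ 0.5008 -0.2243  0.0565] F [ 0.13  0.87 -0.16] gap 0.0 q [-24.1  20.8 -12.3  56.9   0.   59.4]
shift mm [-0.3 -0.  26.5] rotvec [-0.    -0.    -0.005]
```

```bash
python3 -m pendant '[[0,0,1.5,0,0,0,0],[0,0,3,0,0,0,0],[0,0,4,0,0,0,0],[0,0,4,0,0,0,0],[0,0,4,0,0,0,0]]'
```

```text
time: 4.38
tool_pos: [0.5009, -0.2244, 0.0527]
orientation: [[-0.112, 0.994, 0.0], [0.994, 0.112, 0.0], [0.0, 0.0, -1.0]]
contact_force: [0.1, 0.3, -0.5]
finger_gap: 0.003
grasp_force: 0.0
```

Still free, consistent with the pictures, so I'll go on to just above the expected contact near z≈0.030.

```bash
python3 -m pendant '[[0,0,5,0,0,0,0],[0,0,10,0,0,0,0],[0,0,14,0,0,0,0],[0,0,16,0,0,0,0],[0,0,16,0,0,0,0]]'
python3 - <<'E'
from h import *
a=cv2.resize(save("side","side4")[120:240,190:270,::-1],None,fx=4.9,fy=4.9,interpolation=2)
cv2.imwrite("pics/c4.png",a);rel([.5008,-.2246,.030])
E
```

```text
time: 5.0
tool_pos: [0.5008, -0.2244, 0.0365]
orientation: [[-0.112, 0.994, -0.0], [0.994, 0.112, 0.0], [0.0, -0.0, -1.0]]
contact_force: [-0.5, 0.2, -0.5]
finger_gap: 0.001
grasp_force: 0.0
t 5.05 pos [ 0.5009 -0.2244  0.0367] F [0.8  0.47 0.13] gap 0.0 q [-24.1  21.8 -14.   54.2   0.   59.4]
shift mm [-0.2 -0.1  6.7] rotvec [-0.    -0.    -0.005]
```

View pics/c4.png

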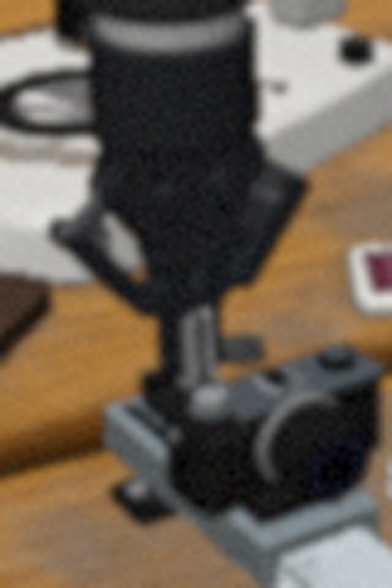

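The fingertip is now down behind the camera and the button at (205,395), just over the pad and still untouched. Small steps down now.

```bash
python3 -m pendant '[[0,0,1,0,0,0,0],[0,0,2,0,0,0,0],[0,0,3,0,0,0,0],[0,0,4,0,0,0,0],[0,0,4,0,0,0,0]]'
```

```text
time: 5.68
tool_pos: [0.5008, -0.2243, 0.0326]
orientation: [[-0.112, 0.994, -0.0], [0.994, 0.112, 0.0], [0.0, -0.0, -1.0]]
contact_force: [0.1, -0.6, 0.5]
finger_gap: -0.0
grasp_force: 0.0
```

```bash
python3 -m pendant '[[0,0,0.7,0,0,0,0],[0,0,1.4,0,0,0,0],[0,0,2.1,0,0,0,0],[0,0,2.8,0,0,0,0],[0,0,2.8,0,0,0,0]]'
```

```text
time: 6.3
tool_pos: [0.5008, -0.2244, 0.0298]
orientation: [[-0.112, 0.994, -0.0], [0.994, 0.112, 0.0], [0.0, -0.0, -1.0]]
contact_force: [0.9, -0.2, -0.2]
finger_gap: 0.003
grasp_force: 0.0
```

```bash
python3 -m pendant '[[0,0,0.7,0,0,0,0],[0,0,1.4,0,0,0,0],[0,0,2.1,0,0,0,0],[0,0,2.8,0,0,0,0],[0,0,2.8,0,0,0,0]]'
```

```text
time: 6.92
tool_pos: [0.5008, -0.2244, 0.027]
orientation: [[-0.112, 0.994, -0.0], [0.994, 0.112, 0.0], [0.0, -0.0, -1.0]]
contact_force: [-0.7, -0.2, -0.7]
finger_gap: 0.0
grasp_force: 0.0
```

```bash
python3 -m pendant '[[0,0,0.7,0,0,0,0],[0,0,1.4,0,0,0,0],[0,0,2.1,0,0,0,0],[0,0,2.8,0,0,0,0],[0,0,2.8,0,0,0,0]]'
```

```text
time: 7.55
tool_pos: [0.501, -0.2246, 0.025]
orientation: [[-0.112, 0.994, 0.001], [0.994, 0.112, -0.0], [-0.0, 0.0, -1.0]]
contact_force: [-2.6, 0.7, 8.2]
finger_gap: -0.001
grasp_force: 4.3
```

Contact at TCP z≈0.025 (8 N). Press about 3 mm further.

```bash
python3 -m pendant '[[0,0,1,0,0,0,0],[0,0,2,0,0,0,0],[0,0,3,0,0,0,0],[0,0,3.5,0,0,0,0],[0,0,3.5,0,0,0,0]]'
```

```text
time: 8.18
tool_pos: [0.501, -0.2247, 0.0217]
orientation: [[-0.112, 0.994, 0.001], [0.994, 0.112, -0.001], [-0.001, 0.001, -1.0]]
contact_force: [-3.0, 0.9, 9.7]
finger_gap: 0.001
grasp_force: 5.3
```

The pad is well down (≈3.3 mm, 10 N). Now I'll drag along the rail (tool −x) smoothly; expected travel ≈ 129 mm.

```bash
python3 -m pendant '[[-4,0,0,0,0,0,0],[-14,0.1,0,0,0,0,0],[-28,0.1,0,0,0,0,0],[-42,0.2,0,0,0,0,0],[-50,0.2,0,0,0,0,0]]'
python3 - <<'E'
from h import *
im=save("top","top5");rel([.5008+.0150,-.2246-.1281,.0217])
for r in arm.regions_of("top","shutter")[:1]:
    v,u=np.nonzero(r["mask"]);print(r["score"],u.min(),u.max(),v.min(),v.max())
for r in arm.find_in("top","shutter_top")[:1]: print(r)
cv2.imwrite("pics/c5.png",cv2.resize(im[205:265,185:385,::-1],None,fx=4,fy=4,interpolation=2))
E
```

```text
time: 8.8
tool_pos: [0.5068, -0.275, 0.0218]
orientation: [[-0.111, 0.994, 0.001], [0.994, 0.111, -0.001], [-0.001, 0.0, -1.0]]
contact_force: [-2.6, 1.6, 9.5]
finger_gap: 0.001
grasp_force: 5.3
t 8.85 pos [ 0.5069 -0.2759  0.0218] F [-4.02 -1.98 10.85] gap -0.0 q [-28.5  25.  -11.2  53.7  -0.1  55.1]
shift mm [-77.3   0.3   0.2] rotvec [ 0.001  0.002 -0.006]
```

View pics/c5.png

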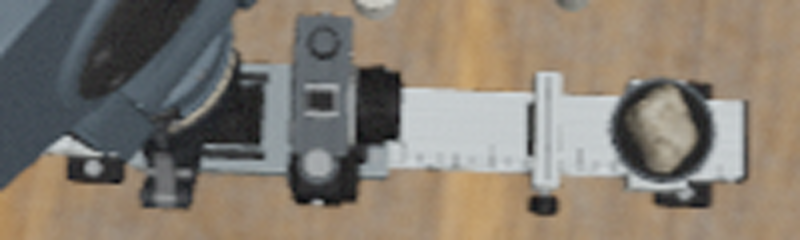

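The carriage follows without slip: the button moved from (221,161) to (318,163), which is ≈50 mm, and the front edge now lies at x≈389. Continuing, then creeping onto the collar.

```bash
python3 -m pendant '[[-8,0,0,0,0,0,0],[-24,0.1,0,0,0,0,0],[-42,0.2,0,0,0,0,0],[-58,0.2,0,0,0,0,0],[-66,0.2,0,0,0,0,0]]'
```

```text
time: 9.57
tool_pos: [0.5142, -0.3409, 0.0218]
orientation: [[-0.111, 0.994, 0.0], [0.994, 0.111, -0.001], [-0.001, 0.0, -1.0]]
contact_force: [-2.2, 0.8, 10.1]
finger_gap: -0.001
grasp_force: 5.3
```

```bash
python3 -m pendant '[[-2,0,0,0,0,0,0],[-4,0,0,0,0,0,0],[-6,0,0,0,0,0,0],[-8,0,0,0,0,0,0],[-9,0,0,0,0,0,0]]'
```

```text
time: 10.2
tool_pos: [0.5152, -0.3491, 0.0219]
orientation: [[-0.111, 0.994, 0.0], [0.994, 0.111, -0.001], [-0.001, 0.0, -1.0]]
contact_force: [-3.3, 0.3, 10.4]
finger_gap: 0.002
grasp_force: 5.3
```

```bash
python3 -m pendant '[[-0.8,0,0,0,0,0,0],[-1.6,0,0,0,0,0,0],[-2.4,0,0,0,0,0,0],[-3.2,0,0,0,0,0,0],[-4,0,0,0,0,0,0]]'
```

```text
time: 10.82
tool_pos: [0.5155, -0.3522, 0.0218]
orientation: [[-0.112, 0.994, 0.0], [0.994, 0.112, 0.0], [0.0, 0.0, -1.0]]
contact_force: [-3.6, 4.5, 10.8]
finger_gap: -0.001
grasp_force: 5.3
```

```bash
python3 -m pendant '[[-0.3,0,0,0,0,0,0],[-0.6,0,0,0,0,0,0],[-0.6,0,0,0,0,0,0],[-0.6,0,0,0,0,0,0],[-0.6,0,0,0,0,0,0]]'
python3 - <<'E'
from h import *
im=save("top","top6");rel([.5158,-.352,.0218])
cv2.imwrite("pics/c6.png",cv2.resize(im[205:265,235:375,::-1],None,fx=5.6,fy=5.6,interpolation=2))
E
```

```text
time: 11.45
tool_pos: [0.5155, -0.3522, 0.0216]
orientation: [[-0.112, 0.994, 0.0], [0.994, 0.112, 0.001], [0.001, 0.0, -1.0]]
contact_force: [-2.5, 5.8, 10.6]
finger_gap: 0.003
grasp_force: 5.4
t 11.5 pos [ 0.5155 -0.3522  0.0216] F [-3.67  5.26 10.95] gap -0.0 q [-34.4  29.2  -3.9  57.    0.1  49.2]
shift mm [ 0.2  0.3 -0.2] rotvec [ 0.    -0.001 -0.005]
```

View pics/c6.png

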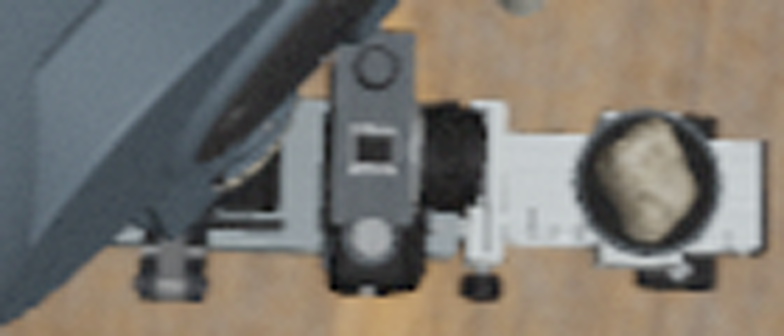

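The carriage front meets the collar at (470,230): the position stays the same while the push rises to 5 N. Now I'll lift straight up to release the pad.

```bash
python3 -m pendant '[[0,0,-3,0,0,0,0],[0,0,-8,0,0,0,0],[0,0,-30,0,0,0,0],[0,0,-60,0,0,0,0],[0,0,-85,0,0,0,0]]'
python3 - <<'E'
from h import *
g=onz("top",301.2,247.1,.106);print(g.round(4))
rel([.4915,-.4275,.095])
E
```

```text
time: 12.12
tool_pos: [0.5159, -0.3534, 0.1068]
orientation: [[-0.112, 0.994, 0.0], [0.994, 0.112, -0.0], [-0.0, 0.0, -1.0]]
contact_force: [-0.2, -0.7, -0.0]
finger_gap: -0.002
grasp_force: 0.0
[ 0.4913 -0.4278  0.106 ]
t 12.12 pos [ 0.5159 -0.3534  0.1068] F [-0.21 -0.72 -0.02] gap -0.002 q [-34.4  25.7   3.7  67.9  -0.   49.2]
shift mm [-71.  -32.5  11.8] rotvec [ 0.     0.    -0.005]
```

```bash
python3 -m pendant '[[-24,-11,0,0,0,0,0],[-48,-22,0,0,0,0,0],[-71,-32.5,0,0,0,0,0],[-71,-32.5,10,0,0,0,0],[-71,-32.5,20,0,0,0,0]]'
python3 - <<'E'
from h import *
a=cv2.resize(save("side","side7")[160:280,200:300,::-1],None,fx=4.9,fy=4.9,interpolation=2)
cv2.imwrite("pics/c7.png",a);rel([.4915,-.4275,.073])
E
```

```text
time: 12.75
tool_pos: [0.4912, -0.4271, 0.0847]
orientation: [[-0.111, 0.994, -0.001], [0.994, 0.111, 0.001], [0.001, -0.0, -1.0]]
contact_force: [-1.2, -0.3, -0.1]
finger_gap: -0.0
grasp_force: 0.0
t 12.8 pos [ 0.4907 -0.4262  0.0832] F [-0.34 -0.21 -1.06] gap 0.002 q [-41.   29.    5.7  66.8   0.   42.6]
shift mm [-1.4  0.7 10.2] rotvec [-0.002 -0.002 -0.005]
```

View pics/c7.png

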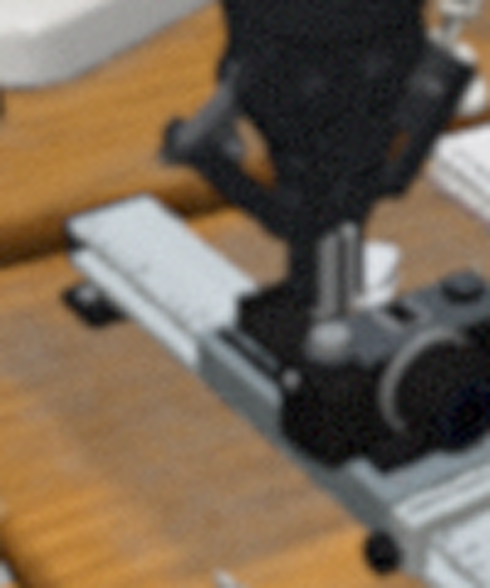

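The closed fingertip, ending near (337,312), is right above the steel button at (330,340). Descend onto it.

```bash
python3 -m pendant '[[-0.7,0,3,0,0,0,0],[-0.7,0,6,0,0,0,0],[-0.7,0,8.5,0,0,0,0],[-0.7,0,10.5,0,0,0,0],[-0.7,0,12,0,0,0,0]]'
```

```text
time: 13.42
tool_pos: [0.4916, -0.428, 0.0738]
orientation: [[-0.112, 0.994, 0.0], [0.994, 0.112, 0.0], [-0.0, 0.0, -1.0]]
contact_force: [0.0, 0.6, -0.4]
finger_gap: 0.002
grasp_force: 0.0
```

```bash
python3 -m pendant '[[0,0,0.8,0,0,0,0],[0,0,1.6,0,0,0,0],[0,0,2.4,0,0,0,0],[0,0,3.0,0,0,0,0],[0,0,3.0,0,0,0,0]]'
```

```text
time: 14.05
tool_pos: [0.4915, -0.428, 0.0708]
orientation: [[-0.112, 0.994, 0.0], [0.994, 0.112, 0.0], [0.0, 0.0, -1.0]]
contact_force: [-0.3, 0.5, 2.7]
finger_gap: -0.001
grasp_force: 1.4
```

```bash
python3 -m pendant '[[0,0,0.7,0,0,0,0],[0,0,1.4,0,0,0,0],[0,0,1.8,0,0,0,0],[0,0,1.8,0,0,0,0],[0,0,1.8,0,0,0,0]]'
```

```text
time: 14.68
tool_pos: [0.4915, -0.4281, 0.0694]
orientation: [[-0.112, 0.994, 0.0], [0.994, 0.112, -0.0], [-0.0, 0.0, -1.0]]
contact_force: [-0.7, 1.6, 5.1]
finger_gap: 0.003
grasp_force: 3.1
```

```bash
python3 -m pendant '[[0,0,0.4,0,0,0,0],[0,0,0.8,0,0,0,0],[0,0,0.8,0,0,0,0],[0,0,0.8,0,0,0,0],[0,0,0.8,0,0,0,0]]'
```

```text
time: 15.3
tool_pos: [0.4916, -0.4281, 0.0693]
orientation: [[-0.112, 0.994, 0.001], [0.994, 0.112, -0.001], [-0.001, 0.001, -1.0]]
contact_force: [-2.4, 2.4, 11.0]
finger_gap: 0.002
grasp_force: 5.6
```

The button is bottomed: 11 N with no further travel. Release and retreat upward.

```bash
python3 -m pendant '[[0,0,-3,0,0,0,0],[0,0,-10,0,0,0,0],[0,0,-40,0,0,0,0],[0,0,-80,0,0,0,0],[0,0,-110,0,0,0,0]]'
python3 -m pendant '[[25,-20,0,0,0,0,0],[50,-50,0,0,0,0,0],[75,-90,0,0,0,0,0],[90,-130,0,0,0,0,0],[90,-150,0,0,0,0,0]]'
python3 - <<'E'
from h import *
a=save("top","top8")[195:265,235:375,::-1]
cv2.imwrite("pics/c8.png",cv2.resize(a,None,fx=5.6,fy=5.6,interpolation=2));rel([.49,-.42,.1])
E
```

```text
time: 15.92
tool_pos: [0.4916, -0.4283, 0.1798]
orientation: [[-0.112, 0.994, 0.001], [0.994, 0.112, -0.001], [-0.001, 0.0, -1.0]]
contact_force: [1.1, -0.6, -0.3]
finger_gap: 0.002
grasp_force: 0.0
time: 16.55
tool_pos: [0.3307, -0.3547, 0.1786]
orientation: [[-0.112, 0.994, -0.0], [0.994, 0.112, -0.0], [-0.0, -0.0, -1.0]]
contact_force: [0.4, 0.1, 0.1]
finger_gap: -0.002
grasp_force: 0.0
t 16.6 pos [ 0.3296 -0.3553  0.1787] F [-1.31  0.6   0.16] gap -0.003 q [-47.1  10.2  -8.3  71.6  -0.   36.5]
shift mm [-82.1 152.3  78.6] rotvec [-0.001  0.    -0.006]
```

View pics/c8.png

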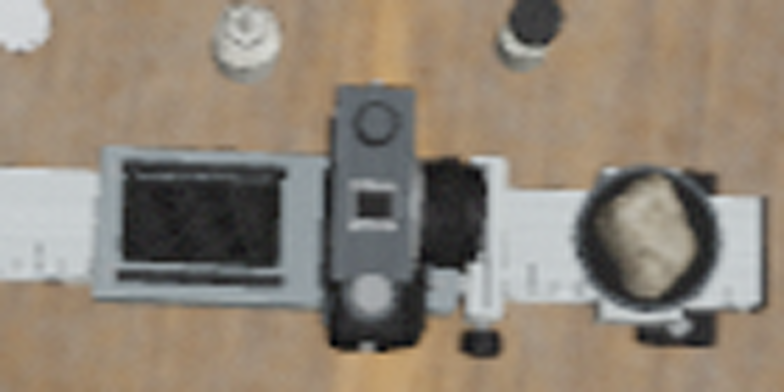

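The button is still at (373,294), which is the same spot as before allowing for the crop shift. The carriage front lies against the collar at about (468,290), and the fossil and bystanders are undisturbed.

```bash
python3 -c "
from cell import arm
print(arm.close_job())"
```

```text
the job is handed in; nothing more can be done
None
```

The carriage rests against the stop collar with the pad released, the shutter was pressed fully down once and let go, the fossil and bystanders visible in the last picture are where they were, and the job is handed in at about 17 s; no verdict came back.

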